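Refit the battery cover of a lamp and lock it

ROBOT

A 6-joint arm with a two-finger parallel gripper is mounted at the origin on the work surface. World frame = base frame: x ahead of the robot, y to its left, z up, the work surface at z = 0. Lengths are in m, angles in degrees, forces in N, time in s.
With the tool pointing down it reaches from about 0.3 to 0.875 m from the base axis. Payload 6.4 kg.
Tool frame: the origin (TCP) lies midway between the tips of the shut fingers; the grasp point (between the pads) lies env.hold_point_z behind it (env.hold_point_z is the distance from the TCP to the grasp point, in m); z points along the fingers, y is the line along which they close (so a half turn about z gives the same grasp; the last joint's range is limited). The gripper opens to 88 mm and grips with 3 to 60 N. Pads are 18 mm wide; open, the fingers measure 123 mm over their backs; the gripper's body (75 mm by 187 mm) begins 45 mm behind the grasp point.
Start: joints at [59.857, 10.359, 92.074, -0, 77.567, -11.82], TCP at [0.181, 0.546, 0.239] pointing down, gripper open.
Joint ranges: [-171.53, 171.53], [-51.25, 118.39], [17.06, 147.69], [-65.23, 245.23], [0, 150.52], [-178.68, 178.68]. Speed limits (degrees/s): [147.25, 147.25, 172.46, 180, 180, 180].

INTERFACE

Orientations are given as [roll, pitch, yaw] about the fixed x, y, z axes, in that order (R = Rz(yaw) Ry(pitch) Rx(roll)).
In Python, from rig import env gives the robot as it stands.
- The arm moves only by the tool drive_tool, never from a script. Its argument "series" is a list of rows, each a list of 6 numbers: the shift along the tool's x, y, z in cm, then the turn, a rotation vector about the tool's x, y, z in rad. A call has 1 to 5 rows; each row is the pose to reach, as a shift and turn from the pose commanded when the call began, along the tool's axes at that moment; what a row does not reach only later rows make up. A row lasts 1/10 s, in which the tool goes at most 50 mm and 8.59 degrees, less where a joint would pass 70% of its speed; a pose out of reach is approached as far as the arm can. A call with a gripper value outside its range is refused whole. "fingers" is the gripper's target within -1 to 1 (fully open at 1, half-way at 0, shut at -1), set as the call begins (left out, the last holds). The fingers move at their own pace and stop on an object; "grip_force" is the grip in N (left out, the last holds). Time passes only in rows, so rows that repeat a pose let the fingers close. It gives the time, the measured TCP pose, the force, the opening and the grip force at its end, in the units of the state.
- env.get_obs(): the state, without advancing time (a new reading comes with each control period).
- env.read_camera(name): name is "scene" or "top" or "wrist"; returns the picture (420x560x3 uint8, blue, green, red); there is no depth.
- env.camera_params(name): a dict with "fov_y" (degrees; the focal length in pixels is half the picture's height over the tangent of half this angle, whatever the lens; pixels are square), "cx", "cy" (the principal point, pixels), "k1" (the pictures are not rectified: a ray, as slopes to the right and down, at radius r is drawn at 1 + k1 r^2 times it, then the intrinsics apply), "cam_to_world" (4x4, takes a point from camera to world coordinates). Camera axes: x right, y down, z forward; pixel columns grow to the right and rows downward; lengths in m; the calibration is good to about 2 mm. A picture is of the moment at which its call begins: read the wrist's pose just before it. camera_params takes no time and is no camera call; for the wrist camera it gives the pose at the moment of the call.
- env.hand_in(): hands the job in; it is judged then, once.
The state is a dict: "clock": time; "joints": joint angles; "joint_velocities": joint speeds; "joint_efforts": joint torques, N m; "tcp_pos": TCP position; "tcp_rot": TCP orientation; "contact_force": force on the tool from outside, world axes, zero at the start; "ft_torque": the same for the moment, N m; "grip_width": finger opening in m; "gripper_force": force on a finger pad.
Only numpy, scipy, OpenCV 4.12 (cv2) and the standard library are available. Lean on these libraries where they do the work, as an engineer would, in place of code of your own. Each camera call takes 0.05 s, during which the arm holds its last target. There are 200 camera calls.

TASK

The battery lamp lies face down with its battery bay open, and the bay's cover has been left on the sloping mirror. Refit the cover: with the cover tilted, hook its tongue into the slot under the bridge at one end of the bay, pivot it down until the catch snaps over its other edge and it lies flat, then fold the upright cam lever all the way down to lock the catch. Leave the spray can, the mug and the soap case where they stand.

Things in the scene. Friction and masses are not known exactly. Their poses are not given: they have to be found in the camera images.
- lamp: White plastic lamp, a block 200 (x) x 100 (y) x 50 mm lying face down, fixed; left or right of the middle, turned up to 26 deg. Origin: centre of its underside; +x from the slot end (near the robot) to the lever end, z up, flat back at z = 50 mm. The bay is a recess in the back, x = -76 to 16.5, y = -32 to 32 mm.
- bay_seat (a point): In the bay, x = -30, y = 0, z = 45 mm in the lamp's frame, axes as the lamp's: the centre of the fitted cover's underside lies here, axes parallel. Play: 1 mm lengthwise to the tongue end, 1.5 mm to the other, 2 mm each side. Ledges at this height along the sides (from 31 mm before this point) and at the rear carry it; before them only the floor, 9 mm lower.
- slot (a point): Middle of the mouth of the slot at the bay's -x end, under a raised bridge: x = -76, z = 43 mm in the lamp's frame. The slot is 36 mm wide and runs 12 mm to -x; floor 7 mm below this point, bridge's underside 6.5 mm above it (z = 49.5 mm), bridge's top at z = 53.5 mm, 72 mm wide.
- latch (a joint): Spring catch at the bay's other end, m: 0 = home, to 0.006 pushed to lamp +x; 2 N at first, +0.5 N per mm. 24 mm wide, on the back at lamp x = 11.5 to 34 mm, top z = 68 mm; its nose (tip z = 51 to 54 mm) overhangs the bay and slopes back above, so the cover's edge pressed down shoves it aside and it snaps back over. The folded lever blocks it.
- lever (a joint): Cam lever, rad: 0 = straight up (free), 1.5 = folded flat towards lamp +x, on its stop (locked). Starts at 0 to 0.45, stays where left, turns with about 0.06 N m. Steel arm 5 mm thick, 14 mm wide, hinged at x = 48, z = 58 mm in the lamp's frame between two cheeks reaching z = 63 mm.
- lever_tip (a point): Centre of the lever's round end bar (8 mm thick, 18 mm long across), 39 mm from its hinge.
- cover_grip (a point): Centre of the rib of the loose white battery cover (50 g): plate 90 (x) x 60 (y) x 5 mm, rib in the middle of its outer face 36 long (x) x 12 wide (y) x 18 mm tall. The point is 14 mm above the centre of the plate's underside; cover's axes: z out of the outer face, -x to the tongue. It starts lying on the mirror, tongue downhill, sloping 26 deg.
- cover_tongue (a point): Middle of the tip of the cover's tongue: 54 mm from the cover's centre along its -x, 1.6 mm above its underside; cover's axes. The tongue is 30 mm wide, 3.2 mm thick, level with the underside, and stands out 9 mm from the plate's edge. On the fitted cover it is at x = -84, z = 46.6 mm in the lamp's frame.
- mirror: Steel mirror on a folding stand, fixed: plate 150 x 120 x 6 mm facing up, sloping 26 deg, low edge (rim 6 mm high) to its own -x, roughly towards the robot. Origin on the ledge, 45 mm before (-x) the point below the plate's centre, whose face is at z = 60 mm; y level across it. Top edge 93 mm up. Lamp and mirror may swap sides.
- can: Green spray can, 54 mm thick, about 180 mm tall, loose; origin under its centre. Can, mug and soap case stand in any order in a row leading away from the robot, midway between lamp and mirror.
- mug: White ceramic mug with pens, 80 mm thick, 95 mm tall, pens up to 140 mm, handle reaching 67 mm out at its own +y; loose, origin under its centre.
- soap_case: Closed blue plastic soap case 102 x 67 x 37 mm, loose, origin under its centre.
Mind the look-alikes: they are no part of the job. Of the things shaped like the can, the green one is meant.

How it is judged:
By the outcome, as a careful person would: the job done as asked, in the order asked, and still so for the second after the job is handed in, with the robot touching nothing.
It also fails if it takes over 51 s, if anything falls off the work surface, if the arm or the gripper's body presses on something with over 40 N, if the wrist force passes 120 N, or if a joint passes its speed limit or range.

## Working session

There is one attempt and no reset: what is moved stays moved. The work goes in short steps, Python scripts to look and compute and a tool call to move; the robot and the scene stay as the last step left them, time stands still between calls to the robot, and variables do not carry over. Pictures are saved under pics/ and viewed, at most 10 in all, crops included, and the job is handed in when it is done.

Besides the shell and the picture viewer there is one more tool, called as name(argument=value, ...), one argument or row to a line, values as JSON. drive_tool: Moves the arm, as the interface text tells. Its arguments: {"type":"object","properties":{"series":{"type":"array"},"fingers":{"type":"number"},"grip_force":{"type":"number"}},"required":["series"]}

```bash
ls; mkdir -p pics
python3 - <<'E'
from rig import env
import cv2,numpy as np
for n in("scene","top"):
    im=env.read_camera(n); cv2.imwrite(f"pics/{n}0.png",im); p=env.camera_params(n); print(n,p["fov_y"],p["cx"],p["cy"],p["k1"]);print(np.round(p["cam_to_world"],3))
print(env.hold_point_z, env.get_obs())
E
```

```text
pics
scene 52.63139940414228 281.63804303636147 210.15546337999882 0.028480453117514633
[[-0.471  0.551 -0.689  1.196]
 [ 0.882  0.293 -0.369  0.293]
 [-0.002 -0.782 -0.624  0.639]
 [ 0.     0.     0.     1.   ]]
top 44.91713474435938 278.6430430988876 211.62927396887991 0.015359070577210886
[[ 0.    -0.982  0.191  0.431]
 [-1.    -0.004 -0.02  -0.01 ]
 [ 0.02  -0.191 -0.981  0.978]
 [ 0.     0.     0.     1.   ]]
0.0187 {'clock': 0.1, 'joints': array([ 5.98576365e+01,  1.03981644e+01,  9.21234753e+01,  1.24610067e-03,
        7.75676936e+01, -1.18225776e+01]), 'joint_velocities': array([ 0.00690333, -0.0530134 , -0.15213702, -0.06669073, -0.08609557,
        0.02375068]), 'joint_efforts': array([ 1.37187766e-03, -4.34816158e+01, -3.42698693e+01,  7.03236577e-02,
        3.39103793e-02, -4.03514150e-05]), 'tcp_pos': array([0.18049688, 0.54544782, 0.23791573]), 'tcp_rot': array([-1.79912811e+02, -1.94934282e-02,  1.61679930e+02]), 'contact_force': array([-0.70625637, -0.24044949,  0.33271682]), 'ft_torque': array([-0.00773276, -0.01970328, -0.00058756]), 'gripper_force': 0.0, 'grip_width': 0.08813382506279159}
```

View pics/top0.png

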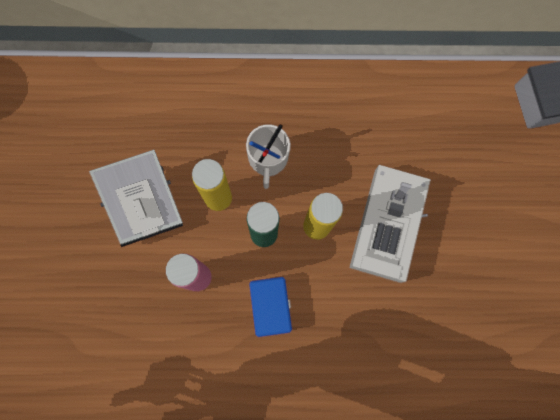

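View pics/scene0.png

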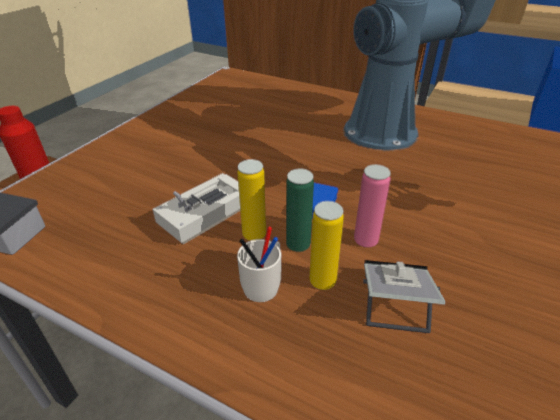

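The top picture shows the mirror with the white cover at (137,200) and the lamp at (392,222). The can-shaped things are green (263,225), yellow (212,185) and (323,216), and pink (188,273). The green one is the task's can, and none of them should be touched. I'll enlarge the cover and the lamp next.

```bash
cat > h.py <<'E'
import numpy as np,cv2
from scipy.spatial.transform import Rotation as R
from scipy.optimize import least_squares
def ray(p,uv):
    f=210/np.tan(np.radians(p["fov_y"]/2)); d=(np.array(uv,float)-[p["cx"],p["cy"]])/f
    s=d.copy()
    for _ in range(20): s=d/(1+p["k1"]*(s@s))
    T=p["cam_to_world"]; return T[:3,3],T[:3,:3]@np.r_[s,1]
def proj(p,X):
    f=210/np.tan(np.radians(p["fov_y"]/2)); T=np.array(p["cam_to_world"]); c=(np.atleast_2d(X)-T[:3,3])@T[:3,:3]
    s=c[:,:2]/c[:,2:]; s=s*(1+p["k1"]*(s**2).sum(1,keepdims=True)); return s*f+[p["cx"],p["cy"]]
def atz(p,uv,z):
    o,d=ray(p,uv); return o+d*(z-o[2])/d[2]
def lampT(q): return R.from_euler('z',q[2],degrees=True).as_matrix(),np.r_[q[:2],0]
def tool(o): return R.from_euler('xyz',o["tcp_rot"],degrees=True).as_matrix(),np.array(o["tcp_pos"])
def rel(o,Rt,pt):
    "shift cm / rotvec in tool axes from current pose to target"
    Rc,pc=tool(o); return np.round(np.r_[Rc.T@(np.array(pt)-pc)*100,R.from_matrix(Rc.T@Rt).as_rotvec()],3)
E
python3 - <<'E'
import cv2,numpy as np
im=cv2.imread('pics/top0.png')
a=cv2.resize(im[145:250,85:185],None,fx=4,fy=4,interpolation=2); b=cv2.resize(im[160:285,347:437],None,fx=4,fy=4,interpolation=2)
a=cv2.copyMakeBorder(a,0,500-a.shape[0],0,0,0)
for k,(g,x0,y0) in enumerate([(a,85,145),(b,347,160)]):
    for i in range(0,g.shape[1],40): cv2.putText(g,str(x0+i//4),(i,8),0,.3,(0,255,255)); cv2.line(g,(i,9),(i,14),(0,255,255))
    for i in range(0,g.shape[0],40): cv2.putText(g,str(y0+i//4),(0,i+4),0,.3,(0,255,255))
cv2.imwrite('pics/crop1.png',np.hstack([a,b]))
E
```

```text
(no output)
```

View pics/crop1.png

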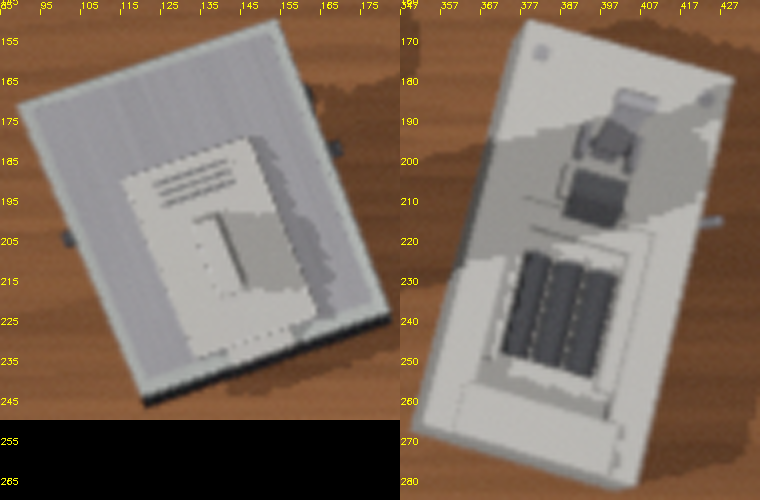

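```bash
cat >> h.py <<'E'
def mirT(q):
    return R.from_euler('z',q[2],degrees=True).as_matrix()@R.from_euler('y',-26,degrees=True).as_matrix(), np.r_[q[:2],.06]
def covT(q,c):
    "cover pose from mirror fit q (face centre), c=(x,y,deg) in face"
    Rm,pm=mirT(q); return Rm@R.from_euler('z',c[2],degrees=True).as_matrix(), pm+Rm@np.r_[c[:2],0]
E
python3 - <<'E'
from h import *
from rig import env
p=env.camera_params("top")
uv=np.array([[378.75,165],[430.5,179.5],[406,281.75],[353.75,265]])
X=np.array([[.1,.05,.05],[.1,-.05,.05],[-.1,-.05,.05],[-.1,.05,.05]])
def fl(q): Rr,t=lampT(q); return (proj(p,X@Rr.T+t)-uv).ravel()
r=least_squares(fl,[.4,-.2,-14]); print("lamp",r.x,np.round(r.fun,1)); L=r.x
uvm=np.array([[89.5,170.75],[153.75,150],[182,223]]);Xm=np.array([[.075,.06,0],[.075,-.06,0],[-.075,-.06,.003]])
def fm(q): Rr,t=mirT(q); return (proj(p,Xm@Rr.T+t)-uvm).ravel()
r=least_squares(fm,[.45,.25,15]); print("mirror face centre",r.x,np.round(r.fun,1)); M=r.x
uvc=np.array([[115.25,190.25],[147.5,179],[164,224.25],[133,234.25]]);Xc=np.array([[.045,.03,.005],[.045,-.03,.005],[-.045,-.03,.005],[-.045,.03,.005]])
def fc(c): Rr,t=covT(M,c); return (proj(p,Xc@Rr.T+t)-uvc).ravel()
r=least_squares(fc,[0,0,0]); print("cover",r.x,np.round(r.fun,1)); C=r.x
Rc,tc=covT(M,C); print("cover pos",tc,"grip",tc+Rc[:,2]*.014,"x",Rc[:,0])
np.savez('est.npz',L=L,M=M,C=C)
for n,uv in dict(y1=(209,168),y2=(325,207),g=(263,215),pink=(184,264)).items(): print(n,atz(p,uv,.18))
for n,uv,z in [('mug',(268,150),.095),('pen',(279,128),.14),('soap',(271,307),.037),('hinge',(608-400,140),0)]:
    if n!='hinge': print(n,atz(p,uv,z))
# lever: hinge ~ crop (605,145), tip ~ (637,100)
tip=np.array([347+237/4,160+100/4])
Rl,tl=lampT(L)
for a in (0,.2,.45): print(a,proj(p,Rl@np.array([.048+.039*np.sin(a),0,.058+.039*np.cos(a)])+tl),tip)
E
```

```text
lamp [  0.59304754  -0.24012454 -16.09465767] [ 0.6 -0.2 -0.  -0.4  0.2 -0.4 -0.7  0.9]
mirror face centre [ 0.63383645  0.23184179 20.18290748] [-0.6 -0.2 -0.2 -1.2  0.8  1.4]
cover [-1.69895345e-02  7.05964265e-04 -1.13224586e+00] [-0.2 -0.7 -0.2  0.2  0.3  0.1  0.1  0.4]
cover pos [0.61926043 0.22723595 0.05255228] grip [0.61350008 0.22511851 0.06513539] x [0.85025738 0.29149299 0.43828555]
y1 [0.6577325  0.08730413 0.18      ]
y2 [ 0.59397221 -0.10020028  0.18      ]
g [ 0.58049781 -0.00073999  0.18      ]
pink [0.50212437 0.12212239 0.18      ]
mug [ 0.71636236 -0.0080954   0.095     ]
pen [ 0.74175411 -0.02710588  0.14      ]
soap [ 0.43710457 -0.01471851  0.037     ]
0 [[405.06102345 191.87591094]] [406.25 185.  ]
0.2 [[405.94584396 187.93414215]] [406.25 185.  ]
0.45 [[406.66831249 183.56814064]] [406.25 185.  ]
```

The mirror is on the left at yaw 20°, with the cover aligned to it. The lamp is on the right at yaw −16°, and its lever is at about 0.37 rad. I'll work out the pre-grasp pose.

```bash
cat >> h.py <<'E'
def flip(Rc): return np.c_[-Rc[:,0],Rc[:,1],-Rc[:,2]]
E
python3 - <<'E'
from h import *
from rig import env
e=np.load('est.npz');Rc,tc=covT(e['M'],e['C'])
o=env.get_obs(); print(rel(o,flip(Rc),tc+Rc[:,2]*.16))
E
```

```text
[-46.167 -20.777   4.172  -0.158  -0.435  -0.641]
```

drive_tool(
  series=[
    [-46.2,-20.8,4.2,-0.16,-0.43,-0.64],
    [-46.2,-20.8,4.2,-0.16,-0.43,-0.64],
    [-46.2,-20.8,4.2,-0.16,-0.43,-0.64],
    [-46.2,-20.8,4.2,-0.16,-0.43,-0.64],
    [-46.2,-20.8,4.2,-0.16,-0.43,-0.64],
  ],
  fingers=0,
)

```text
clock: 0.6
tcp_pos: [0.3621, 0.3789, 0.218]
tcp_rot: [178.7, 24.4, -163.3]
contact_force: [0.5, 1.2, -0.6]
grip_width: 0.0502
gripper_force: 0.0
```

Run:
```python
from h import *
from rig import env
e=np.load('est.npz');Rc,tc=covT(e['M'],e['C'])
o=env.get_obs(); print(o['tcp_pos'],o['grip_width'],rel(o,flip(Rc),tc+Rc[:,2]*.16))
```

```text
[0.36209305 0.3789098  0.21804932] 0.05024077704170733 [-1.1202e+01 -2.2495e+01  6.9730e+00 -5.0000e-03 -2.7000e-02 -3.6000e-02]
```

drive_tool(
  series=[
    [-11.2,-22.5,7,-0.005,-0.027,-0.036],
    [-11.2,-22.5,7,-0.005,-0.027,-0.036],
    [-11.2,-22.5,7,-0.005,-0.027,-0.036],
    [-11.2,-22.5,7,-0.005,-0.027,-0.036],
    [-11.2,-22.5,7,-0.005,-0.027,-0.036],
  ],
)

```text
clock: 1.1
tcp_pos: [0.5449, 0.2088, 0.1962]
tcp_rot: [179.3, 25.8, -161.5]
contact_force: [0.4, 0.4, -0.3]
grip_width: 0.0438
gripper_force: 0.0
```

drive_tool(
  series=[
    [0,0,0,0,0,0],
  ],
)

```text
clock: 1.2
tcp_pos: [0.5476, 0.2059, 0.1961]
tcp_rot: [179.3, 25.8, -161.8]
contact_force: [0.3, -0.2, -0.6]
grip_width: 0.044
gripper_force: 0.0
```

Run:
```python
from h import *
from rig import env
e=np.load('est.npz');Rc,tc=covT(e['M'],e['C'])
o=env.get_obs(); print(o['tcp_pos'],o['tcp_rot'],rel(o,flip(Rc),tc+Rc[:,2]*.16))
p=env.camera_params("wrist"); im=env.read_camera("wrist"); np.savez('w1.npz',**p); print(p)
X=np.array([[.045,.03,.005],[.045,-.03,.005],[-.045,-.03,.005],[-.045,.03,.005]]); print(proj(p,X@Rc.T+tc))
g=cv2.resize(im,(784,588)); cv2.imwrite('pics/w1.png',g)
```

```text
[0.54755204 0.20594881 0.19612707] [ 179.32196267   25.81720319 -161.83767023] [-0.431 -0.462  0.177 -0.004 -0.003 -0.012]
{'fov_y': 65.56119151368075, 'cx': 280.61704811569757, 'cy': 214.0174203986891, 'k1': -0.04392976574892838, 'cam_to_world': array([[-0.31776542,  0.7004887 ,  0.63901543,  0.42400236],
       [ 0.94810425,  0.22684463,  0.2228    ,  0.16345319],
       [ 0.01111166,  0.67665138, -0.73621969,  0.29531096],
       [ 0.        ,  0.        ,  0.        ,  1.        ]])}
[[306.85053769 245.28202301]
 [246.84562299 245.83253049]
 [242.91796576 155.03194026]
 [307.98786643 154.30978602]]
```

View pics/w1.png

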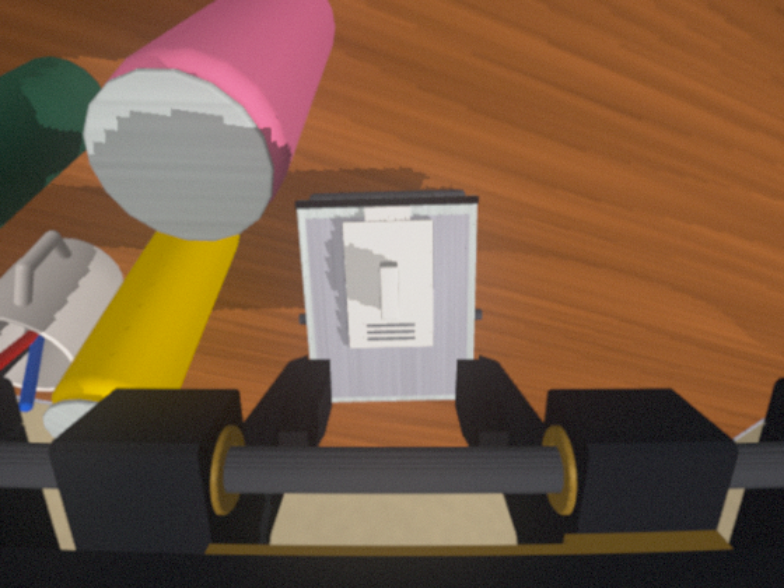

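The cover's plate corners are at (345,220), (432,221), (434,346) and (350,348) in the enlarged wrist picture, and the rib is at (389,290). That is about 2 mm off the estimate, so I'll refit.

Run:
```python
from h import *
from rig import env
e=dict(np.load('est.npz'));p=dict(np.load('w1.npz'))
uv=np.array([[434,346.5],[350,348],[345,220],[432,221]])/1.4-.15
X=np.array([[.045,.03,.005],[.045,-.03,.005],[-.045,-.03,.005],[-.045,.03,.005]])
def f(c): Rr,t=covT(e['M'],c); return (proj(p,X@Rr.T+t)-uv).ravel()
r=least_squares(f,e['C']);print(r.x,np.round(r.fun,1)); Rc,tc=covT(e['M'],r.x); print(tc)
e['C']=r.x;np.savez('est.npz',**e)
o=env.get_obs()
for d in (.05,.0075): print(rel(o,flip(Rc),tc+Rc[:,2]*d))
print(o['tcp_pos'])
```

```text
[-0.01442235  0.00297076 -0.70888865] [-0.4  0.  -0.3 -0.1 -1.1  1.   1.7 -0.9]
[0.62064472 0.23015777 0.05367766]
[-8.8800e-01 -4.5800e-01  1.1194e+01 -2.0000e-03 -5.0000e-03 -1.9000e-02]
[-9.0800e-01 -4.5000e-01  1.5444e+01 -2.0000e-03 -5.0000e-03 -1.9000e-02]
[0.54534957 0.20786123 0.19566682]
```

drive_tool(
  series=[
    [-0.9,-0.45,4,-0.002,-0.005,-0.019],
    [-0.9,-0.45,8,-0.002,-0.005,-0.019],
    [-0.9,-0.45,11.2,-0.002,-0.005,-0.019],
    [-0.9,-0.45,13,-0.002,-0.005,-0.019],
    [-0.9,-0.45,14,-0.002,-0.005,-0.019],
  ],
)

```text
clock: 1.75
tcp_pos: [0.6082, 0.2315, 0.0717]
tcp_rot: [179.6, 25.9, -160.2]
contact_force: [0.1, 0.8, -0.1]
grip_width: 0.0441
gripper_force: 0.0
```

drive_tool(
  series=[
    [0,0,0,0,0,0],
  ],
)

```text
clock: 1.85
tcp_pos: [0.6086, 0.2311, 0.0727]
tcp_rot: [179.6, 25.9, -160.2]
contact_force: [0.1, 0.1, 0.7]
grip_width: 0.0442
gripper_force: 0.0
```

Run:
```python
from h import *
from rig import env
e=dict(np.load('est.npz')); Rc,tc=covT(e['M'],e['C'])
o=env.get_obs(); print(rel(o,flip(Rc),tc+Rc[:,2]*.0075),o['contact_force'])
```

```text
[-1.570e-01 -5.060e-01  1.434e+00  4.000e-03 -1.000e-03  6.000e-03] [0.14501907 0.11186626 0.65849888]
```

drive_tool(
  series=[
    [-0.15,-0.5,0,0,0,0],
    [-0.15,-0.5,0,0,0,0],
    [-0.15,-0.5,0.7,0,0,0],
    [-0.15,-0.5,1.4,0,0,0],
    [-0.15,-0.5,1.4,0,0,0],
  ],
)

```text
clock: 2.35
tcp_pos: [0.6186, 0.2278, 0.0613]
tcp_rot: [179.7, 26.0, -160.3]
contact_force: [0.2, -0.2, 0.1]
grip_width: 0.0443
gripper_force: 0.0
```

Run:
```python
from h import *
from rig import env
e=dict(np.load('est.npz')); Rc,tc=covT(e['M'],e['C'])
o=env.get_obs(); print(rel(o,flip(Rc),tc+Rc[:,2]*.0075),o['contact_force'])
im=env.read_camera("wrist"); cv2.imwrite('pics/w2.png',cv2.resize(im,(784,588))[150:500,200:600])
o=env.get_obs(); print(rel(o,flip(Rc),tc+Rc[:,2]*.0075),o['contact_force'])
```

```text
[0.09  0.146 0.056 0.002 0.    0.005] [ 0.18680705 -0.24644944  0.13258399]
[0.099 0.145 0.076 0.002 0.    0.005] [-0.88966109  0.19218376  0.04819622]
```

View pics/w2.png

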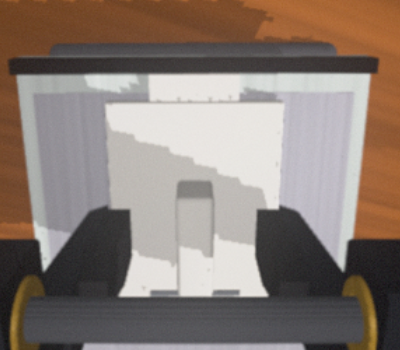

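The rib (x 178–214) sits centred between the fingers (x 130–256), so I'll grip it.

drive_tool(
  series=[
    [0.05,0.1,0,0,0,0],
    [0.05,0.1,0,0,0,0],
    [0.05,0.1,0,0,0,0],
    [0.05,0.1,0,0,0,0],
    [0.05,0.1,0,0,0,0],
  ],
  fingers=-1,
  grip_force=40,
)

```text
clock: 2.9
tcp_pos: [0.6182, 0.2287, 0.0622]
tcp_rot: [179.7, 26.1, -160.3]
contact_force: [-1.0, -0.6, 0.2]
grip_width: 0.0114
gripper_force: 40.0
```

Run:
```python
from h import *
from rig import env
e=dict(np.load('est.npz')); Rc,tc=covT(e['M'],e['C'])
o=env.get_obs(); print(rel(o,flip(Rc),tc+Rc[:,2]*.0075),o['contact_force'],o['grip_width'],o['gripper_force'])
Rt,t=tool(o); print(Rt.T@np.array([0,0,1]), rel(o,flip(Rc),np.r_[t[:2],.29]))
```

```text
[0.12  0.046 0.135 0.002 0.002 0.005] [-0.95136724 -0.63027132  0.21319519] 0.011448862301307913 39.998828172683716
[-0.43977399  0.00501668 -0.89809447] [-1.0020e+01  1.1400e-01 -2.0462e+01  2.0000e-03  2.0000e-03  5.0000e-03]
```

drive_tool(
  series=[
    [-0.9,0,-1.8,0,0,0],
    [-2.6,0,-5.4,0,0,0],
    [-4.8,0,-9.9,0,0,0],
    [-7,0,-14.4,0,0,0],
    [-9.2,0,-18.9,0,0,0],
  ],
)

```text
clock: 3.4
tcp_pos: [0.6175, 0.2274, 0.2738]
tcp_rot: [179.7, 26.1, -160.3]
contact_force: [0.8, 0.7, 0.6]
grip_width: 0.0117
gripper_force: 40.0
```

```bash
cat >> h.py <<'E'
def fit_tool(L,th,tip,k=None):
    """tool pose for cover tilted th deg (tongue end down) with tongue tip point at lamp coords tip.
    k = cover origin in tool frame (m)"""
    Rl,tl=lampT(L); Rc=Rl@R.from_euler('y',-th,degrees=True).as_matrix()
    pc=Rl@np.array(tip)+tl-Rc@np.array([-.054,0,.0016]); Rt=flip(Rc)
    return Rt, pc-Rt@(np.array([0,0,.0065]) if k is None else np.array(k))
E
python3 - <<'E'
from h import *
from rig import env
e=dict(np.load('est.npz'));L=e['L']
o=env.get_obs(); print(o['tcp_pos'],o['grip_width'])
Rt,t=fit_tool(L,26,[-.06,0,.2]); print(t,rel(o,Rt,t))
E
```

```text
[0.61751592 0.22742642 0.27381687] 0.011732066187577382
[ 0.57996796 -0.23635064  0.22807613] [ 1.9248e+01 -4.2363e+01 -4.5580e+00  2.8000e-01 -1.0000e-03  5.6200e-01]
```

drive_tool(
  series=[
    [18.5,-42.4,-7,0.28,0,0.562],
    [18.5,-42.4,-7,0.28,0,0.562],
    [18.5,-42.4,-7,0.28,0,0.562],
    [18.5,-42.4,-7,0.28,0,0.562],
    [18.5,-42.4,-7,0.28,0,0.562],
  ],
)

```text
clock: 3.9
tcp_pos: [0.5957, -0.022, 0.2611]
tcp_rot: [180.0, 26.0, 163.7]
contact_force: [0.1, 0.0, -0.7]
grip_width: 0.0116
gripper_force: 40.0
```

Run:
```python
from h import *
from rig import env
e=dict(np.load('est.npz'));L=e['L']
o=env.get_obs(); print(o['tcp_pos'],o['grip_width'])
Rt,t=fit_tool(L,26,[-.06,0,.2]); print(t,rel(o,Rt,t))
```

```text
[ 0.59565984 -0.02196419  0.26105129] 0.011639997198608108
[ 0.57996796 -0.23635064  0.22807613] [-2.6120e+00 -2.1019e+01  4.9330e+00 -1.0000e-03  0.0000e+00 -3.0000e-03]
```

drive_tool(
  series=[
    [-2.6,-21,3,0,0,0],
    [-2.6,-21,3,0,0,0],
    [-2.6,-21,3,0,0,0],
    [-2.6,-21,3,0,0,0],
    [-2.6,-21,3,0,0,0],
  ],
)

```text
clock: 4.4
tcp_pos: [0.5718, -0.2379, 0.2452]
tcp_rot: [-179.9, 26.0, 163.7]
contact_force: [0.2, -0.5, 0.1]
grip_width: 0.0117
gripper_force: 40.0
```

drive_tool(
  series=[
    [0,0,0,0,0,0],
    [0,0,0,0,0,0],
    [0,0,0,0,0,0],
  ],
)

```text
clock: 4.7
tcp_pos: [0.5732, -0.2317, 0.2453]
tcp_rot: [180.0, 26.0, 164.0]
contact_force: [0.5, -0.8, -0.6]
grip_width: 0.0115
gripper_force: 40.0
```

Run:
```python
from h import *
from rig import env
e=dict(np.load('est.npz'));L=e['L']
o=env.get_obs(); p=env.camera_params("wrist"); im=env.read_camera("wrist"); print(o['tcp_pos'],o['tcp_rot'])
np.savez('w3.npz',**p); np.savez('o3.npz',t=o['tcp_pos'],r=o['tcp_rot'])
g=cv2.resize(im,(784,588),interpolation=2); cv2.imwrite('pics/w3.png',g)
Rl,tl=lampT(L)
X=np.array([[-.1,.05,.05],[-.1,-.05,.05],[.1,-.05,.05],[.1,.05,.05],[-.088,.036,.0535],[-.088,-.036,.0535]]);print("lamp pred",(proj(p,X@Rl.T+tl)*1.4).round())
Rt,t=tool(o);Rc=flip(Rt);pc=t+Rt@[0,0,.0065]
X=np.array([[-.054,.015,.0032],[-.054,-.015,.0032],[-.045,.03,.005],[-.045,-.03,.005],[.045,-.03,.005],[.045,.03,.005]]);print("cover pred",(proj(p,X@Rc.T+pc)*1.4).round())
```

```text
[ 0.57315635 -0.23166683  0.24534702] [179.98476863  25.97556608 163.98286127]
lamp pred [[477.  13.]
 [299.  13.]
 [330. 283.]
 [448. 283.]
 [451.  38.]
 [325.  37.]]
cover pred [[439. 228.]
 [347. 228.]
 [484. 256.]
 [301. 256.]
 [315. 484.]
 [470. 484.]]
```

View pics/w3.png

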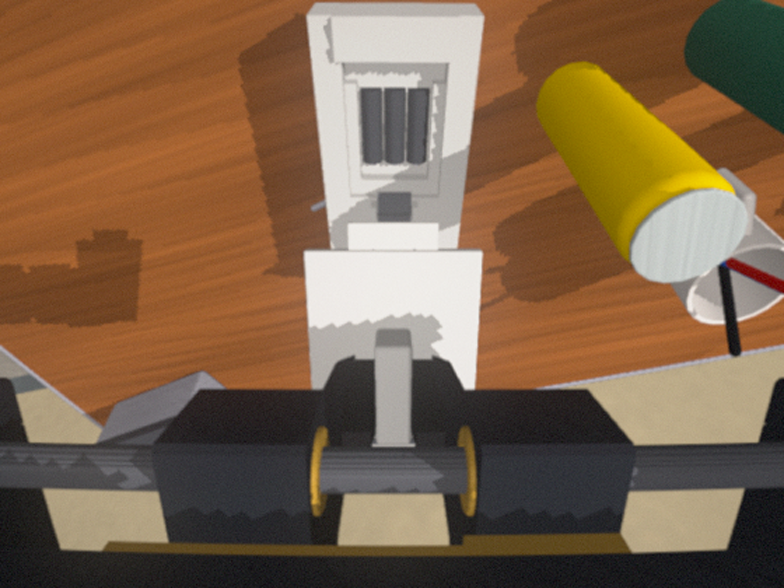

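The wrist picture shows the lamp's near top corners at (307,17) and (484,17). Its side edges are at (331,248) and (460,248), and the bay mouth is at row 64. The held cover's tongue tip runs from (348,223) to (438,223) and its plate edge from (305,251) to (482,251). I'll fit both from this one view.

Run:
```python
from h import *
from rig import env
e=dict(np.load('est.npz'));L0=e['L'];p=dict(np.load('w3.npz'));z=np.load('o3.npz');o=dict(tcp_pos=z['t'],tcp_rot=z['r'])
Rt,t=tool(o)
S=lambda X:proj(p,X)*1.4+.2
def edge(A,B,row):
    a=S(np.array([A,B])); f=(row-a[0,1])/(a[1,1]-a[0,1]); return a[0,0]+f*(a[1,0]-a[0,0])
def fl(q):
    Rl,tl=lampT(q); w=lambda x:Rl@np.array(x)+tl
    a=S(np.array([w([-.1,-.05,.05]),w([-.1,.05,.05])]))-[[307,17],[484,17]]
    return np.r_[a.ravel(),edge(w([-.1,-.05,.05]),w([.1,-.05,.05]),248)-331,edge(w([-.1,.05,.05]),w([.1,.05,.05]),248)-460]
r=least_squares(fl,L0);L=r.x;print("lamp",L0,L,np.round(r.fun,1))
Rl,tl=lampT(L)
for n,P in dict(bridge_mouth=[[-.076,-.036,.0535],[-.076,.036,.0535]],bay_end=[[.0165,-.032,.05],[.0165,.032,.05]],bay_near=[[-.076,-.032,.05],[-.076,.032,.05]],latch=[[.0115,-.012,.068],[.0115,.012,.068],[.034,-.012,.068],[.034,.012,.068]]).items(): print(n,S(np.array(P)@Rl.T+tl).round().tolist())
uv=np.array([[438,223],[348,223],[482,251],[305,251],[411,330],[376,330],[0,0]])[:6]
X=np.array([[-.054,.015,.0032],[-.054,-.015,.0032],[-.045,.03,.005],[-.045,-.03,.005],[-.018,.006,.023],[-.018,-.006,.023]])
def cov(q): # q: cover origin in tool frame, pitch, yaw
    return flip(Rt)@R.from_euler('zy',[q[4],q[3]],degrees=True).as_matrix(), t+Rt@q[:3]
def fc(q):
    Rc,pc=cov(q); a=S(X@Rc.T+pc)-uv
    return np.r_[a.ravel(),edge(pc+Rc@[-.045,-.03,.005],pc+Rc@[.045,-.03,.005],388)-311,edge(pc+Rc@[-.045,.03,.005],pc+Rc@[.045,.03,.005],388)-476,q[3]*1,0*q[4]]
r=least_squares(fc,[0,0,.0065,0,0]);print("cover in tool",r.x,np.round(r.fun,1))
e.update(L=L,K=r.x);np.savez('est2.npz',**e)
```

```text
lamp [  0.59304754  -0.24012454 -16.09465767] [  0.59614202  -0.23623181 -15.78771028] [ 0.1  0.3  0.1 -0.2  1.6 -1.8]
bridge_mouth [[335.0, 64.0], [456.0, 63.0]]
bay_end [[352.0, 198.0], [439.0, 198.0]]
bay_near [[342.0, 62.0], [449.0, 62.0]]
latch [[378.0, 205.0], [413.0, 205.0], [379.0, 232.0], [412.0, 232.0]]
cover in tool [ 5.85217735e-04  2.38837529e-04  1.18245802e-02 -7.15200818e+00
  1.21049360e-01] [-2.1 -1.6  2.6 -1.5 -3.3 -3.7  2.9 -3.4  1.1  4.7 -1.2  4.7  1.8 -1.8
 -7.2  0. ]
```

```bash
cat > fit3.py <<'E'
from h import *
e=dict(np.load('est2.npz'));p0=dict(np.load('w3.npz'));z=np.load('o3.npz');o=dict(tcp_pos=z['t'],tcp_rot=z['r'])
Rt,t=tool(o)
uv=np.array([[438,223],[348,223],[482,251],[305,251],[411,330],[376,330]])
X=np.array([[-.054,.015,.0032],[-.054,-.015,.0032],[-.045,.03,.005],[-.045,-.03,.005],[-.018,.006,.023],[-.018,-.006,.023]])
def res(q,rot):
    L=q[:3]*[1,1,1];k=q[3:6];pit,yaw=q[6:8];d=q[8:11]
    p=dict(p0);T=p0['cam_to_world'].copy();T[:3,3]+=T[:3,:3]@d;T[:3,:3]=T[:3,:3]@R.from_rotvec(q[11:14]*rot,degrees=True).as_matrix();p['cam_to_world']=T
    S=lambda X:proj(p,X)*1.4+.2
    def edge(A,B,row):
        a=S(np.array([A,B])); f=(row-a[0,1])/(a[1,1]-a[0,1]); return a[0,0]+f*(a[1,0]-a[0,0])
    Rl,tl=lampT(L); w=lambda x:Rl@np.array(x)+tl
    r=[(S(np.array([w([-.1,-.05,.05]),w([-.1,.05,.05])]))-[[307,17],[484,17]]).ravel(),
       [edge(w([-.1,-.05,.05]),w([.1,-.05,.05]),248)-331,edge(w([-.1,.05,.05]),w([.1,.05,.05]),248)-460, S(w([-.076,0,.0535]))[0,1]-64]]
    Rc=flip(Rt)@R.from_euler('zy',[yaw,pit],degrees=True).as_matrix();pc=t+Rt@k
    r+=[(S(X@Rc.T+pc)-uv).ravel(),[edge(pc+Rc@[-.045,-.03,.005],pc+Rc@[.045,-.03,.005],388)-311,edge(pc+Rc@[-.045,.03,.005],pc+Rc@[.045,.03,.005],388)-476]]
    r+=[(L-Lt)/[.002,.002,1],(k-[.0012,0,.0085])/[.003,.0005,.001],[pit/1.,yaw/1],d/.0015,q[11:14]/.5]
    return np.concatenate([np.ravel(a) for a in r])
Lt=np.load('est.npz')['L']
for rot in (0,1):
    q=least_squares(res,np.r_[e['L'],.0012,0,.0085,np.zeros(8)],args=(rot,),x_scale=np.r_[.01,.01,1,.01,.01,.01,1,1,.01,.01,.01,1,1,1]);f=q.fun;q=q.x
    print("L",q[:3],"K",q[3:6]*1e3,"pit,yaw",q[6:8],"d",q[8:11]*1e3,q[11:14]);print(np.round(f[:19],1))
e.update(L=q[:3],K=q[3:8],d=q[8:11],dr=q[11:14]);np.savez('est3.npz',**e)
E
python3 fit3.py
```

```text
L [  0.59477929  -0.23645926 -15.83420654] K [ 1.79473562 -0.19946293  9.6846722 ] pit,yaw [-7.79802524  0.13532741] d [-0.45381051 -0.76430239 -1.23895854] [0. 0. 0.]
[ 0.1  0.3 -0.1 -0.   1.4 -2.1 -0.5 -1.9 -1.6  2.5 -1.5 -3.  -3.7  2.6
 -3.4  1.3  4.7 -1.2  4.8]
L [  0.59127718  -0.23677643 -15.84188288] K [ 2.42079514 -0.20285343  9.8907392 ] pit,yaw [-7.50177734  0.32666408] d [ 0.29011771  1.37558393 -0.92834519] [ 1.00600474 -0.29767852 -0.22804393]
[ 0.2  0.4 -0.2  0.2  1.  -1.5 -0.3 -1.9 -1.5  2.5 -1.3 -2.8 -3.6  2.6
 -3.3  1.1  4.5 -1.6  4.5]
```

```bash
sed -i 's/\[-.018,.006,.023\],\[-.018,-.006,.023\]/[-.018,.006,.005],[-.018,-.006,.005]/' fit3.py; python3 fit3.py
```

```text
L [  0.59529545  -0.23661954 -15.83464513] K [ 1.84366634 -0.19820995  8.53547241] pit,yaw [-1.3779812   0.14766175] d [-0.46008078 -1.12831777  0.3927918 ] [0. 0. 0.]
[-0.4  0.3  0.3 -0.1  1.1 -1.8 -0.3  0.5  0.7  0.1  0.9  1.3  0.5 -1.7
  0.8 -0.3 -1.6  0.2 -1.5]
L [  0.5933122   -0.23757698 -15.86650506] K [ 2.11023621 -0.21026819  8.68960108] pit,yaw [-1.26731818  0.30517355] d [ 0.47320204 -0.05225138  0.45524751] [ 0.49791034 -0.36440107 -0.24667519]
[-0.3  0.3  0.3  0.1  1.  -1.5 -0.2  0.4  0.7  0.1  0.9  1.3  0.5 -1.6
  0.7 -0.4 -1.5  0.2 -1.5]
```

```bash
cat >> h.py <<'E'
def goto(o,th,tx,tz,ty=0,show=True):
    e=np.load('pose.npz');K=e['K'];L=e['L']
    # cover = flip(Rt)*Ry(pit): tool tilt = th+pit
    Rl,tl=lampT(L);Rc=Rl@R.from_euler('y',-th,degrees=True).as_matrix()
    pc=Rl@np.array([tx,ty,tz])+tl-Rc@np.array([-.054,0,.0016])
    Rt=flip(Rc@R.from_euler('y',-K[3],degrees=True).as_matrix()); return rel(o,Rt,pc-Rt@K[:3])
def cover_now(o):
    e=np.load('pose.npz');K=e['K'];L=e['L'];Rt,t=tool(o);Rl,tl=lampT(L)
    Rc=flip(Rt)@R.from_euler('y',K[3],degrees=True).as_matrix();pc=t+Rt@K[:3]
    tip=Rl.T@(pc+Rc@[-.054,0,.0016]-tl); return np.round(tip*1e3,1),np.round((Rl.T@Rc)[2,0]*57.3,1)
E
python3 - <<'E'
from h import *
from rig import env
np.savez('pose.npz',L=[.5943,-.2371,-15.85],K=[.0019,-.0002,.0086,-1.3])
o=env.get_obs(); print(o['tcp_pos'],cover_now(o))
for a in [(26,-.064,.066),(26,-.07,.046)]: print(goto(o,*a))
p=dict(np.load('w3.npz')); print("can",atz(p,np.array([690,235])/1.4,.18),atz(p,np.array([555,75])/1.4,.0))
E
```

```text
[ 0.57326798 -0.23148134  0.24542467] (array([-68.4,  -0.4, 213.5]), np.float64(26.3))
[ 6.0480e+00  5.4000e-02  1.3581e+01 -1.0000e-03  2.2000e-02 -2.0000e-03]
[ 7.4640e+00  5.2000e-02  1.5116e+01 -1.0000e-03  2.2000e-02 -2.0000e-03]
can [ 0.59189623 -0.1006013   0.18      ] [ 0.57496824 -0.11152261  0.        ]
```

drive_tool(
  series=[
    [1.8,0.05,4,0,0.02,0],
    [3.7,0.05,8,0,0.02,0],
    [5.1,0.05,11.5,0,0.02,0],
    [6.0,0.05,13.5,0,0.02,0],
    [6.0,0.05,13.5,0,0.02,0],
  ],
)

```text
clock: 5.25
tcp_pos: [0.5762, -0.2308, 0.0936]
tcp_rot: [179.8, 24.4, 164.0]
contact_force: [0.1, 0.3, 0.1]
grip_width: 0.0114
gripper_force: 40.0
```

drive_tool(
  series=[
    [0,0,0,0,0,0],
    [0,0,0,0,0,0],
  ],
)

```text
clock: 5.45
tcp_pos: [0.5795, -0.2343, 0.1]
tcp_rot: [-179.9, 25.0, 164.0]
contact_force: [-0.1, 0.1, 0.5]
grip_width: 0.0116
gripper_force: 40.0
```

Run:
```python
from h import *
from rig import env
o=env.get_obs(); p=env.camera_params("wrist"); im=env.read_camera("wrist"); print(o['tcp_pos'],o['contact_force'],cover_now(o))
np.savez('w4.npz',**p); np.savez('o4.npz',t=o['tcp_pos'],r=o['tcp_rot'])
g=cv2.resize(im[60:300,180:400],None,fx=2.5,fy=2.5,interpolation=2); cv2.imwrite('pics/w4.png',g)
L=np.load('pose.npz')['L'];Rl,tl=lampT(L);S=lambda X:((proj(p,X)-[180,60])*2.5).round().tolist()
print("lamp near",S(np.array([[-.1,-.05,.05],[-.1,.05,.05]])@Rl.T+tl),"mouth top",S(np.array([[-.076,-.036,.0535],[-.076,.036,.0535]])@Rl.T+tl))
Rt,t=tool(o);K=np.load('pose.npz')['K'];Rc=flip(Rt)@R.from_euler('y',K[3],degrees=True).as_matrix();pc=t+Rt@K[:3]
print("tongue",S(np.array([[-.054,-.015,.0032],[-.054,.015,.0032],[-.045,-.03,.005],[-.045,.03,.005]])@Rc.T+pc))
```

```text
[ 0.57950904 -0.23432346  0.10001282] [-0.12543826  0.1022537   0.45289558] (array([-62.2,  -1.4,  68.9]), np.float64(25.4))
lamp near [[-24.0, 3.0], [541.0, 2.0]] mouth top [[70.0, 138.0], [446.0, 138.0]]
tongue [[170.0, 243.0], [331.0, 243.0], [90.0, 293.0], [411.0, 293.0]]
```

View pics/w4.png

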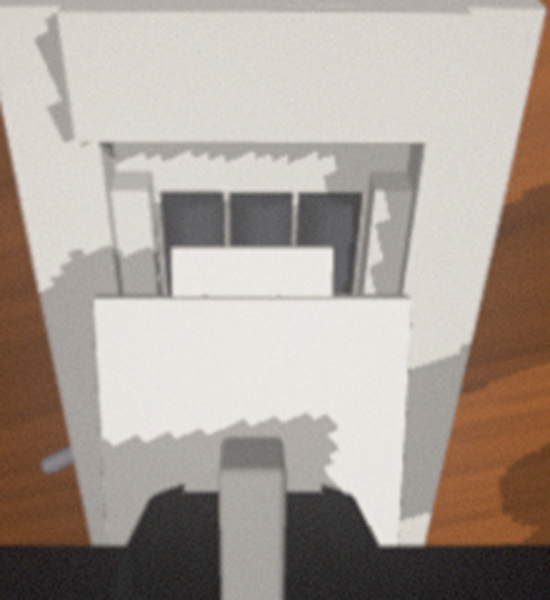

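The bay mouth is at row 142 with edges at 102 and 423. The tongue tip is at row 247, x 172–332. Both match the prediction with the same shift, and the lamp is only about 0.6 mm to +y relative to the cover. Next is the insertion.

Run:
```python
from h import *
from rig import env
o=env.get_obs(); print(cover_now(o))
for a in [(25,-.068,.050,.0006),(25,-.070,.0455,.0006)]: print(goto(o,*a))
```

```text
(array([-62.1,  -1.7,  69. ]), np.float64(25.4))
[ 1.321  0.242  1.606 -0.003  0.023 -0.003]
[ 1.693  0.242  1.929 -0.003  0.023 -0.003]
```

drive_tool(
  series=[
    [0.7,0.24,0.8,0,0.02,0],
    [1.3,0.24,1.6,0,0.02,0],
    [1.5,0.24,1.75,0,0.02,0],
    [1.7,0.24,1.9,0,0.02,0],
    [1.7,0.24,1.9,0,0.02,0],
  ],
)

```text
clock: 6.0
tcp_pos: [0.5711, -0.2295, 0.0727]
tcp_rot: [180.0, 23.6, 163.9]
contact_force: [1.2, -0.1, 0.4]
grip_width: 0.0117
gripper_force: 40.0
```

drive_tool(
  series=[
    [0,0,0,0,0,0],
    [0,0,0,0,0,0],
  ],
)

```text
clock: 6.2
tcp_pos: [0.5718, -0.2299, 0.0736]
tcp_rot: [-180.0, 23.7, 163.9]
contact_force: [0.6, 0.3, -0.8]
grip_width: 0.0117
gripper_force: 40.0
```

```bash
sed -i 's/np.round((Rl.T@Rc)\[2,0\]\*57.3,1)/np.degrees(np.arcsin((Rl.T@Rc)[2,0])).round(1)/' h.py
python3 - <<'E'
from h import *
from rig import env
o=env.get_obs(); print(cover_now(o),o['contact_force'],o['ft_torque'])
for a in [(24,-.070,.045,.0006),(24,-.076,.0435,.0006),(24,-.0805,.0435,.0006)]: print(goto(o,*a))
E
```

```text
(array([-71.5,   0.8,  43.6]), np.float64(25.0)) [ 0.59062715  0.31665353 -0.79020735] [0.05440327 0.2145838  0.00293546]
[-0.207  0.006  0.029 -0.002  0.018 -0.004]
[ 0.402  0.004 -0.075 -0.002  0.018 -0.004]
[ 0.814  0.002 -0.256 -0.002  0.018 -0.004]
```

drive_tool(
  series=[
    [0.2,0,-0.05,0,0.018,0],
    [0.4,0,-0.08,0,0.018,0],
    [0.6,0,-0.17,0,0.018,0],
    [0.8,0,-0.25,0,0.018,0],
    [0.8,0,-0.25,0,0.018,0],
  ],
)

```text
clock: 6.7
tcp_pos: [0.5632, -0.2272, 0.0722]
tcp_rot: [180.0, 22.6, 163.9]
contact_force: [-0.2, 0.1, -0.3]
grip_width: 0.0115
gripper_force: 40.0
```

drive_tool(
  series=[
    [0,0,0,0,0,0],
  ],
)

```text
clock: 6.8
tcp_pos: [0.5635, -0.2274, 0.0724]
tcp_rot: [-180.0, 22.7, 163.9]
contact_force: [0.2, -0.1, -0.0]
grip_width: 0.0117
gripper_force: 40.0
```

Run:
```python
from h import *
from rig import env
o=env.get_obs(); print(cover_now(o),o['contact_force'],o['ft_torque'])
for a in [(24,-.0805,.0435,.0006),(20,-.0812,.044,.0006),(16,-.082,.0445,.0006),(12,-.0825,.045,.0006),(9,-.0828,.0454,.0006)]: print(goto(o,*a))
```

```text
(array([-80.7,   0.9,  43.3]), np.float64(24.0)) [ 0.211249   -0.09490486 -0.00595608] [ 0.07604063  0.15337952 -0.02775282]
[-0.026 -0.012 -0.018 -0.002 -0.001 -0.004]
[-0.024 -0.011  0.301 -0.002  0.069 -0.004]
[ 0.014 -0.011  0.618 -0.001  0.139 -0.004]
[ 0.052 -0.01   0.947 -0.001  0.209 -0.004]
[ 9.000e-02 -1.000e-02  1.194e+00 -1.000e-03  2.610e-01 -4.000e-03]
```

drive_tool(
  series=[
    [-0.02,0,0.3,0,0.069,0],
    [0.01,0,0.62,0,0.139,0],
    [0.05,0,0.95,0,0.209,0],
    [0.05,0,0.95,0,0.209,0],
    [0.05,0,0.95,0,0.209,0],
  ],
)

```text
clock: 7.3
tcp_pos: [0.5667, -0.2281, 0.0631]
tcp_rot: [180.0, 10.7, 163.9]
contact_force: [-0.5, -0.2, -0.2]
grip_width: 0.0119
gripper_force: 40.0
```

Run:
```python
from h import *
from rig import env
o=env.get_obs(); print(cover_now(o),o['contact_force'],o['ft_torque'])
for a in [(12,-.0825,.045,.0006),(9,-.0828,.0454,.0006),(6,-.0832,.0458,.0006),(3,-.0836,.0462,.0006),(0,-.084,.0462,.0006),(-.5,-.084,.046,.0006)]: print(goto(o,*a))
```

```text
(array([-82.4,   1.1,  44.5]), np.float64(12.0)) [-0.54460374 -0.21140477 -0.23532068] [-0.00041879  0.08946389  0.05450069]
[ 0.004 -0.032 -0.042 -0.     0.001 -0.004]
[-0.009 -0.032  0.207 -0.     0.053 -0.004]
[ 0.003 -0.032  0.455 -0.     0.106 -0.004]
[ 0.031 -0.032  0.704 -0.     0.158 -0.004]
[ 0.081 -0.032  0.993 -0.     0.21  -0.004]
[ 0.088 -0.032  1.061 -0.     0.219 -0.004]
```

drive_tool(
  series=[
    [0,0,0.1,0,0.03,0],
    [0,0,0.2,0,0.053,0],
    [0,0,0.33,0,0.08,0],
    [0,0,0.45,0,0.106,0],
    [0,0,0.45,0,0.106,0],
  ],
  grip_force=60,
)

```text
clock: 7.8
tcp_pos: [0.5676, -0.2285, 0.0593]
tcp_rot: [180.0, 4.6, 163.9]
contact_force: [-4.2, 1.8, 4.0]
grip_width: 0.0116
gripper_force: 60.0
```

Run:
```python
from h import *
from rig import env
o=env.get_obs(); print(cover_now(o),o['contact_force'],o['ft_torque'])
for a in [(4,-.0835,.046,.0006),(2,-.0838,.0464,.0006),(0,-.084,.0464,.0006),(-.5,-.084,.046,.0006)]: print(goto(o,*a))
```

```text
(array([-83.1,   1. ,  46.6]), np.float64(5.9)) [-4.18140332  1.80033139  3.98845206] [ 0.07959726  0.33191713 -0.07250532]
[ 0.016 -0.015  0.249 -0.     0.034 -0.004]
[ 0.024 -0.015  0.403 -0.     0.068 -0.004]
[ 0.032 -0.015  0.598  0.     0.103 -0.004]
[ 0.034 -0.015  0.687  0.     0.112 -0.004]
```

drive_tool(
  series=[
    [0.01,0,0.15,0,0.025,0],
    [0.02,0,0.28,0,0.05,0],
    [0.02,0,0.42,0,0.08,0],
    [0.03,0,0.58,0,0.105,0],
    [0.03,0,0.65,0,0.115,0],
  ],
)

```text
clock: 8.3
tcp_pos: [0.5673, -0.2284, 0.0541]
tcp_rot: [180.0, -2.1, 163.9]
contact_force: [-11.7, 5.0, 23.0]
grip_width: 0.0115
gripper_force: 60.0
```

Run:
```python
from h import *
from rig import env
o=env.get_obs(); print(cover_now(o),o['contact_force'],o['ft_torque'])
for a in [(0,-.084,.0464,.0006),(-1,-.084,.046,.0006)]: print(goto(o,*a))
```

```text
(array([-84.6,   1. ,  48. ]), np.float64(-0.8)) [-11.6721205    5.04104664  22.97056731] [ 0.70689694  1.67411243 -0.03408333]
[-0.05  -0.015  0.077  0.    -0.014 -0.004]
[-0.066 -0.015  0.214  0.     0.004 -0.004]
```

drive_tool(
  series=[
    [-0.04,0,0.05,0,0.02,0],
    [-0.05,0,0.1,0,0.04,0],
    [-0.05,0,0.15,0,0.05,0],
    [-0.05,0,0.15,0,0.05,0],
  ],
)

```text
clock: 8.7
tcp_pos: [0.5673, -0.2285, 0.0538]
tcp_rot: [-180.0, -5.0, 163.9]
contact_force: [-14.6, 6.1, 25.4]
grip_width: 0.0117
gripper_force: 60.0
```

Run:
```python
from h import *
from rig import env
o=env.get_obs(); print(o['tcp_pos'],cover_now(o),o['contact_force'],o['ft_torque'])
im=env.read_camera("wrist");s=env.read_camera("scene")
a=cv2.resize(im[60:360,160:400],(480,600),interpolation=2);b=cv2.resize(s[160:260,140:260],(320,267),interpolation=2)
c=np.zeros((600,800,3),np.uint8);c[:,:480]=a;c[:267,480:]=b;cv2.imwrite('pics/w5.png',c)
```

```text
[ 0.56734329 -0.22849168  0.05378535] (array([-84.7,   0.9,  50.4]), np.float64(-3.7)) [-14.57322748   6.09430138  25.44250432] [ 0.81380165  2.04254129 -0.01028176]
```

View pics/w5.png

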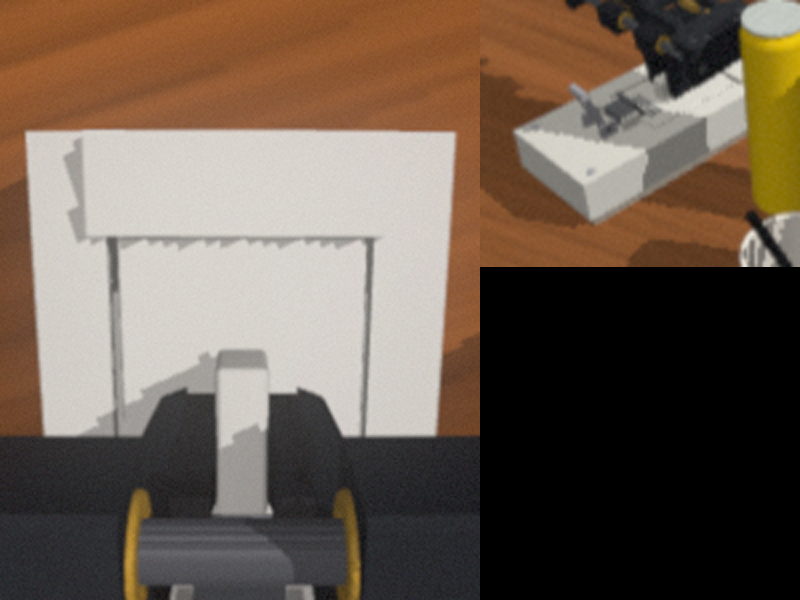

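The cover lies under the bridge at the tongue end: bridge edge at row 237, plate sides at x 115 and 368. The gripper hides the catch end. I'll release and press the cover down next to the catch with shut fingers.

drive_tool(
  series=[
    [0,0,0,0,-0.03,0],
    [0,0,0,0,-0.05,0],
    [0,0,0,0,-0.07,0],
    [0,0,0,0,-0.07,0],
  ],
  fingers=-0.2,
)

```text
clock: 9.2
tcp_pos: [0.5677, -0.2285, 0.0507]
tcp_rot: [180.0, -0.8, 163.9]
contact_force: [-0.1, 0.2, 0.3]
grip_width: 0.0353
gripper_force: 0.0
```

```bash
cat >> h.py <<'E'
def lampgo(o,x,y,z,th=0):
    "tool down (tilt th about lamp y), TCP at lamp coords"
    L=np.load('pose.npz')['L'];Rl,tl=lampT(L); return rel(o,flip(Rl@R.from_euler('y',-th,degrees=True).as_matrix()),Rl@np.array([x,y,z])+tl)
def lampat(o):
    L=np.load('pose.npz')['L'];Rl,tl=lampT(L); return np.round(Rl.T@(np.array(o['tcp_pos'])-tl)*1e3,1), np.round(Rl.T@o['contact_force'],1)
E
python3 - <<'E'
from h import *
from rig import env
o=env.get_obs(); print(lampat(o),o['grip_width'],o['tcp_rot'])
print(lampgo(o,-.03,0,.085),lampgo(o,0,0.0006,.085))
E
```

```text
(array([-27.9,   1. ,  50.7]), array([-0.2,  0.2,  0.3])) 0.035288749828367286 [179.9860244   -0.81150037 163.89292341]
[ 0.255 -0.104 -3.425  0.    -0.014 -0.004] [-2.744 -0.031 -3.468  0.    -0.014 -0.004]
```

drive_tool(
  series=[
    [0.1,0,-1.5,0,-0.014,0],
    [0.2,0,-3.4,0,-0.014,0],
    [0.2,0,-3.4,0,-0.014,0],
    [-1.5,-0.03,-3.4,0,-0.014,0],
    [-2.7,-0.03,-3.4,0,-0.014,0],
  ],
)

```text
clock: 9.7
tcp_pos: [0.5949, -0.2368, 0.0839]
tcp_rot: [-180.0, -0.0, 163.9]
contact_force: [-0.1, -0.2, 0.1]
grip_width: 0.0351
gripper_force: 0.0
```

drive_tool(
  series=[
    [0,0,0,0,0,0],
    [0,0,0,0,0,0],
    [0,0,0,0,0,0],
    [0,0,0,0,0,0],
  ],
  fingers=-1,
)

```text
clock: 10.1
tcp_pos: [0.5939, -0.2364, 0.0842]
tcp_rot: [180.0, -0.1, 163.9]
contact_force: [0.3, 0.5, -0.6]
grip_width: 0.005
gripper_force: 0.0
```

Run:
```python
from h import *
from rig import env
o=env.get_obs(); print(lampat(o),o['grip_width'],o['tcp_rot'])
print(lampgo(o,0,0.0006,.055),lampgo(o,0,0.0006,.048))
```

```text
(array([-0.6,  0.6, 84.2]), array([ 0.2,  0.6, -0.6])) 0.005038147053720026 [ 1.79992572e+02 -7.45591809e-02  1.63900630e+02]
[-6.500e-02  1.000e-03  2.924e+00  0.000e+00 -1.000e-03 -4.000e-03] [-6.600e-02  1.000e-03  3.624e+00  0.000e+00 -1.000e-03 -4.000e-03]
```

drive_tool(
  series=[
    [0,0,1.5,0,0,0],
    [0,0,2.6,0,0,0],
    [0,0,2.9,0,0,0],
    [0,0,3.1,0,0,0],
    [0,0,3.25,0,0,0],
  ],
)

```text
clock: 10.6
tcp_pos: [0.5944, -0.2366, 0.0518]
tcp_rot: [180.0, -0.0, 163.9]
contact_force: [0.2, 0.7, -0.7]
grip_width: 0.0006
gripper_force: 0.0
```

drive_tool(
  series=[
    [0,0,0.1,0,0,0],
    [0,0,0.2,0,0,0],
    [0,0,0.25,0,0,0],
  ],
)

```text
clock: 10.9
tcp_pos: [0.5948, -0.2368, 0.0505]
tcp_rot: [-180.0, 0.0, 163.9]
contact_force: [-1.4, 0.1, 7.9]
grip_width: 0.0001
gripper_force: 3.5
```

Run:
```python
from h import *
from rig import env
o=env.get_obs(); print(lampat(o),o['grip_width'],o['tcp_rot'])
```

```text
(array([ 0.4,  0.4, 50.5]), array([-1.4, -0.3,  7.9])) 0.0001265082670974539 [-1.79983599e+02  1.09085941e-02  1.63905076e+02]
```

The plate resists at z = 50.5 mm at x = 0, so it is flat and under the nose. I'll give it one firmer press, then go to the lever.

drive_tool(
  series=[
    [0,0,0.15,0,0,0],
    [0,0,0.3,0,0,0],
    [0,0,0.3,0,0,0],
  ],
)

```text
clock: 11.2
tcp_pos: [0.5948, -0.2368, 0.0504]
tcp_rot: [-180.0, -0.0, 163.9]
contact_force: [-9.7, 5.4, 25.0]
grip_width: 0.0005
gripper_force: 11.9
```

drive_tool(
  series=[
    [0,0,-0.5,0,0,0],
    [0,0,-4,0,0,0],
    [0,0,-8,0,0,0],
    [0,0,-11,0,0,0],
    [0,0,-11,0,0,0],
  ],
)

```text
clock: 11.7
tcp_pos: [0.5975, -0.2384, 0.1626]
tcp_rot: [-179.8, 0.5, 163.9]
contact_force: [0.5, -0.3, -0.1]
grip_width: 0.0004
gripper_force: 0.0
```

Run:
```python
from h import *
from rig import env
o=env.get_obs(); print(lampat(o),o['tcp_rot'])
print("pre lever",lampgo(o,.030,0.0006,.16),lampgo(o,-.09,.0006,.20))
```

```text
(array([  3.4,  -0.4, 162.6]), array([ 0.5, -0.2, -0.1])) [-179.83867238    0.52221826  163.90965222]
pre lever [-2.658  0.111  0.28  -0.003  0.009 -0.004] [ 9.305e+00  5.000e-02 -3.829e+00 -3.000e-03  9.000e-03 -4.000e-03]
```

Run:
```python
from h import *
from rig import env
p=env.camera_params("wrist");L=np.load('pose.npz')['L'];Rl,tl=lampT(L)
for a in (0,.2,.37,.45): print(a,proj(p,Rl@[.048+.039*np.sin(a),0,.058+.039*np.cos(a)]+tl))
print(proj(p,np.array([[.0115,0,.053],[.0165,.032,.05],[-.03,0,.068],[.1,0,.05]])@Rl.T+tl))
im=env.read_camera("wrist"); cv2.imwrite('pics/w6.png',cv2.resize(im[80:,110:450],(800,800))[:600] if 0 else cv2.resize(im[60:380,80:480],(750,600),interpolation=2))
```

```text
0 [[281.48789608 285.72304566]]
0.2 [[281.51000857 294.47757318]]
0.37 [[281.52714085 300.58529743]]
0.45 [[281.53448788 302.97527489]]
[[281.38019332 219.31734739]
 [319.63762537 223.79091813]
 [281.25060222 172.48745477]
 [281.59769838 310.06803423]]
```

View pics/w6.png

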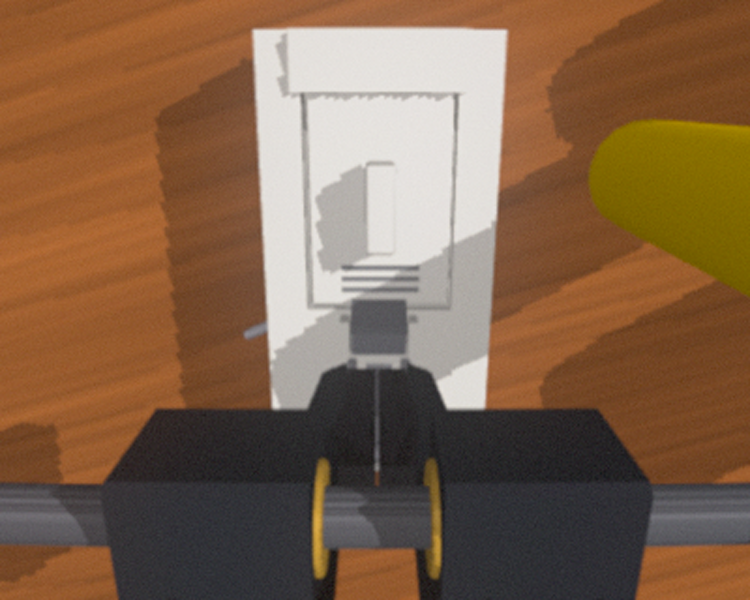

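The cover lies flat in the bay, and the dark catch (351–407, row 300) overlaps its far edge at row 303. The lever comes next: approach at its near side, push it over, then press it down.

Run:
```python
from h import *
from rig import env
o=env.get_obs(); print(lampat(o))
for a in [(.031,.0006,.15),(.031,.0006,.084)]: print(lampgo(o,*a))
```

```text
(array([  1.9,   0. , 159.6]), array([-0.5, -0. , -0. ]))
[-2.908e+00  7.300e-02  9.720e-01 -2.000e-03  5.000e-03 -4.000e-03]
[-2.874e+00  8.400e-02  7.572e+00 -2.000e-03  5.000e-03 -4.000e-03]
```

drive_tool(
  series=[
    [-2.9,0.08,0.5,0,0.005,0],
    [-2.9,0.08,1,0,0.005,0],
    [-2.9,0.08,3,0,0.005,0],
    [-2.9,0.08,6,0,0.005,0],
    [-2.9,0.08,7.5,0,0.005,0],
  ],
)

```text
clock: 12.25
tcp_pos: [0.6199, -0.2424, 0.077]
tcp_rot: [179.9, -0.7, 163.9]
contact_force: [-1.2, -0.0, -0.7]
grip_width: 0.0005
gripper_force: 0.0
```

drive_tool(
  series=[
    [0,0,0,0,0,0],
    [0,0,0,0,0,0],
  ],
)

```text
clock: 12.45
tcp_pos: [0.6222, -0.2438, 0.0813]
tcp_rot: [180.0, -0.4, 163.9]
contact_force: [0.5, -0.3, 0.1]
grip_width: 0.0004
gripper_force: 0.0
```

Run:
```python
from h import *
from rig import env
o=env.get_obs(); print(lampat(o),o['tcp_rot'])
for a in [(.05,.0006,.084),(.069,.0006,.082),(.076,.0006,.074),(.081,.0006,.067)]: print(lampgo(o,*a))
```

```text
(array([28.7,  1.2, 81.3]), array([ 0.6, -0.1,  0.1])) [179.98837857  -0.37097371 163.90084589]
[-2.129 -0.05  -0.283  0.    -0.006 -0.004]
[-4.03e+00 -4.20e-02 -9.50e-02  0.00e+00 -6.00e-03 -4.00e-03]
[-4.735e+00 -3.900e-02  7.000e-01  0.000e+00 -6.000e-03 -4.000e-03]
[-5.239e+00 -3.700e-02  1.397e+00  0.000e+00 -6.000e-03 -4.000e-03]
```

drive_tool(
  series=[
    [-0.8,-0.04,-0.1,0,0,0],
    [-1.6,-0.04,-0.2,0,0,0],
    [-2.4,-0.04,-0.2,0,0,0],
    [-3.2,-0.04,-0.15,0,0,0],
    [-4.0,-0.04,-0.1,0,0,0],
  ],
)

```text
clock: 12.95
tcp_pos: [0.6592, -0.2546, 0.0808]
tcp_rot: [180.0, -0.7, 163.9]
contact_force: [-11.4, 1.7, -7.4]
grip_width: 0.0006
gripper_force: 6.6
```

drive_tool(
  series=[
    [-0.2,0,0.2,0,0,0],
    [-0.4,0,0.4,0,0,0],
    [-0.7,0,0.8,0,0,0],
    [-0.9,0,1.1,0,0,0],
    [-0.9,0,1.1,0,0,0],
  ],
)

```text
clock: 13.45
tcp_pos: [0.6704, -0.2581, 0.0712]
tcp_rot: [-180.0, -0.2, 163.9]
contact_force: [-0.4, 0.3, 0.4]
grip_width: 0.0006
gripper_force: 0.0
```

Run:
```python
from h import *
from rig import env
o=env.get_obs(); print(lampat(o),o['tcp_rot'])
for a in [(.081,.0006,.067),(.082,.0006,.063)]: print(lampgo(o,*a))
```

```text
(array([78.9,  0.6, 71.2]), array([-0.5,  0.2,  0.4])) [-179.99177558   -0.23601015  163.9037094 ]
[-0.207  0.006  0.42  -0.    -0.004 -0.004]
[-0.309  0.006  0.819 -0.    -0.004 -0.004]
```

drive_tool(
  series=[
    [-0.1,0,0.2,0,0,0],
    [-0.2,0,0.4,0,0,0],
    [-0.3,0,0.6,0,0,0],
    [-0.3,0,0.75,0,0,0],
    [-0.3,0,0.85,0,0,0],
  ],
)

```text
clock: 13.95
tcp_pos: [0.6729, -0.259, 0.0648]
tcp_rot: [-180.0, -0.2, 163.9]
contact_force: [-5.7, 3.2, 14.1]
grip_width: 0.0006
gripper_force: 7.1
```

Run:
```python
from h import *
from rig import env
o=env.get_obs(); print(lampat(o))
```

```text
(array([81.6,  0.4, 64.8]), array([-6.4,  1.5, 14.1]))
```

The fingers stop at z = 64.8 mm, which is exactly the folded bar's top. One firmer push, then retreat.

drive_tool(
  series=[
    [0,0,0.1,0,0,0],
    [0,0,0.2,0,0,0],
    [0,0,0.2,0,0,0],
  ],
)

```text
clock: 14.25
tcp_pos: [0.6729, -0.2591, 0.0646]
tcp_rot: [-180.0, -0.2, 163.9]
contact_force: [-9.6, 3.7, 19.4]
grip_width: 0.0005
gripper_force: 9.5
```

drive_tool(
  series=[
    [0,0,-1,0,0,0],
    [0,0,-5,0,0,0],
    [0,0,-10,0,0,0],
    [0,0,-15,0,0,0],
    [0,0,-19,0,0,0],
  ],
)

```text
clock: 14.75
tcp_pos: [0.6739, -0.2592, 0.2544]
tcp_rot: [-180.0, -0.1, 163.9]
contact_force: [0.9, -0.5, -1.4]
grip_width: 0.0006
gripper_force: 0.0
```

drive_tool(
  series=[
    [5,0,0,0,0,0],
    [10,0,0,0,0,0],
    [15,0,0,0,0,0],
    [20,0,0,0,0,0],
    [22,0,0,0,0,0],
  ],
)

```text
clock: 15.25
tcp_pos: [0.4586, -0.1963, 0.2515]
tcp_rot: [180.0, -0.4, 163.9]
contact_force: [0.4, 0.3, -0.4]
grip_width: 0.0005
gripper_force: 0.0
```

Run:
```python
from h import *
from rig import env
t=env.read_camera("top");s=env.read_camera("scene")
a=cv2.resize(t[120:340,80:440],(660,403),interpolation=2)
b=cv2.resize(s[150:250,140:260],(230,192),interpolation=2)
k=cv2.resize(t[160:285,347:437],(144,200),interpolation=2)
b=cv2.resize(s[165:245,145:255],(264,192),interpolation=2)
w=env.read_camera("wrist");w=cv2.resize(w,(256,192))
c=np.zeros((600,800,3),np.uint8);c[:403,:660]=a;c[403:595,:264]=b;c[403:595,270:526]=w;c[400:600,530:674]=k;cv2.imwrite('pics/f.png',c)
```

```text
(no output)
```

View pics/f.png

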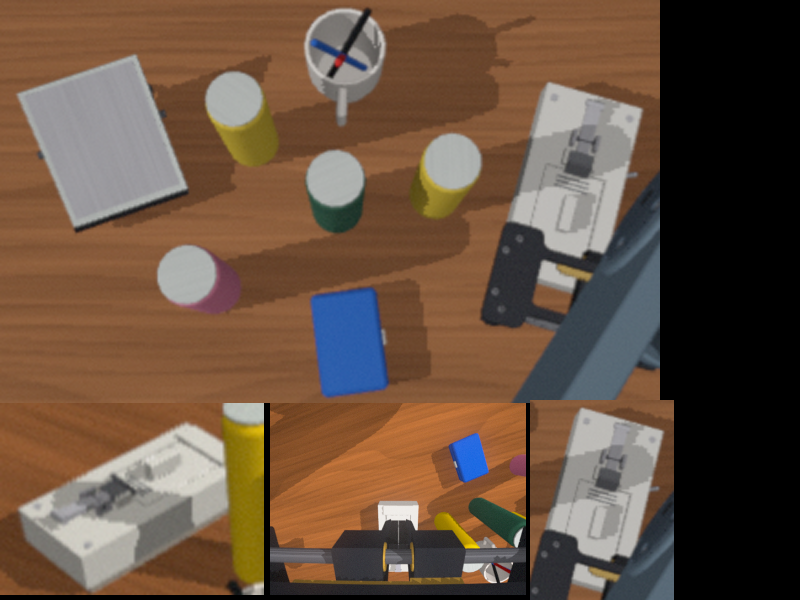

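The cover is flat under the catch and the lever is folded down at (595,115). The cans, mug and soap case stand where they were, and the robot touches nothing, so I'll hand in.

```bash
python3 -c "
from rig import env
print(env.hand_in())"
```

```text
the job is handed in; nothing more can be done
None
```

I hooked in the cover and snapped it flat under the catch, then folded the lever down to its stop and handed the job in at about 15.5 s; the can, mug and soap case were not touched, and no verdict came back.

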